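Refile the orange divider in the results rack

ROBOT

A 7-joint arm with a two-finger parallel gripper is mounted at the origin on the work surface. World frame = base frame: x ahead of the robot, y to its left, z up, the work surface at z = 0. Lengths are in m, angles in degrees, forces in N, time in s.
With the tool pointing down it reaches from about 0.425 to 0.875 m from the base axis. Payload 4.7 kg.
Tool frame: the origin (TCP) lies on the centre line of the jaws, within the pads' length; the fingertips stand env.nose_length ahead of it and the grasp point (between the pads) lies 8 mm behind it (env.nose_length is the distance from the TCP to the fingertips, in m); y points along the fingers, z is the direction in which the jaws open and shut, and the axes are right-handed (so a half turn about y gives the same grasp; the last joint's range is limited). The gripper opens to 87 mm and grips with 3 to 60 N. Pads are 19 mm wide; open, the fingers measure 117 mm over their backs; the gripper's body (75 mm by 190 mm) begins 51 mm behind the grasp point.
Start: joints at [65.839, 18.392, -4.016, 83.108, 1.295, 78.541, -3.26], TCP at [0.274, -0.589, 0.234] pointing down, gripper open.
Joint ranges: [-163.93, 163.93], [-17.29, 119.83], [-79.2, 71.16], [3.27, 140.29], [-89.18, 269.18], [5.43, 117.66], [-154.24, 154.24]. Speed limits (degrees/s): [147.25, 147.25, 180, 180, 180, 180, 180].

INTERFACE

Orientations are given as [roll, pitch, yaw] about the fixed x, y, z axes, in that order (R = Rz(yaw) Ry(pitch) Rx(roll)).
In Python, from cell import env, read_camera, camera_info, job, models gives the robot as it stands.
- The arm moves only by the tool move_arm, never from a script. Its argument "moves" is a list of rows, each a list of 6 numbers: the shift along the tool's x, y, z in mm, then the turn, a rotation vector about the tool's x, y, z in degrees. In form: [[x, y, z, ax, ay, az], ...]. A call has 1 to 20 rows; each row is the pose to reach, as a shift and turn from the pose commanded when the call began, along the tool's axes at that moment; what a row does not reach only later rows make up. A row lasts 1/12 s, in which the tool goes at most 41.7 mm and 7.16 degrees, less where a joint would pass 70% of its speed; a pose out of reach is approached as far as the arm can. A call with a gripper value outside its range is refused whole. "claw" is the finger opening in mm, from 0 to 87, set as the call begins (left out, the last holds). The fingers move at their own pace and stop on an object; "newtons" is the grip in N (left out, the last holds). Time passes only in rows, so rows that repeat a pose let the fingers close. It gives the time, the measured TCP pose, the force and the opening at its end, in the units of the state.
- env.get_obs(): the state, without advancing time (a new reading comes with each control period).
- read_camera(name): name is "scene" or "side" or "wrist"; returns (picture, depth): 480x640x3 uint8, red, green, blue; 480x640 float32, m along the optical axis (not along the pixel's ray), 0 where there is no reading.
- camera_info(name): a dict with "fx", "fy", "cx", "cy" (pixels), "R" (3x3) and "t" (3): a world point X has camera coordinates R X + t. Camera axes: x right, y down, z forward; pixel columns grow to the right and rows downward; lengths in m; the calibration is good to about 2 mm. A picture is of the moment at which its call begins: read the wrist's pose just before it. camera_info takes no time and is no camera call; for the wrist camera it gives the pose at the moment of the call.
- job.sign_off(): hands the job in, once; it reports no verdict.
Trained networks look in the newest picture that a camera, given by its name, has taken for a name from the list of things; names that differ only in an ending like _2 or _b are one class to them, and where a whole thing is asked for, a point or a joint stands for the part that bears it (a point fixed in the world has none). Each returns a list of dicts, best first, with "score" (0 to 1); they miss things now and then, are a little off and sometimes report something else, mostly with a low value. They report only what shows in the picture. A call takes as long as a camera call. They do not tell look-alikes from the thing itself.
- models.spot_in(target, camera): "point" ([x, y, z] in m, in world coordinates, good to about 4 mm: the middle of the surface that is visible of it).
- models.cut_out(target, camera): "mask" (480x640 bool, what is visible of it).
The state is a dict: "time_s": time; "qpos": joint angles; "joint_velocities": joint speeds; "effort": joint torques, N m; "tool_pos": TCP position; "tool_rot": TCP orientation; "force": force on the tool from outside, world axes, zero at the start; "wrist_torque": the same for the moment, N m; "grip_width": finger opening in m.
Only numpy, scipy, OpenCV 4.12 (cv2) and the standard library are available. Lean on these libraries where they do the work, as an engineer would, in place of code of your own. Each camera call takes 0.05 s, during which the arm holds its last target.

TASK

The orange divider has been left lying on the carton; file it again upright, grip uppermost, in the empty slot of the grey results rack, the one between the two green tags. Pick it up by the ends of its small steel grip bar, loosen the grip just enough that it swings down and hangs plumb in mid-air, clamp it firmly again, and lower it (do not drop it) until its lower edge rests on the slot's floor, then let go. Do not disturb the three dividers already filed or the other things on the table.

Things in the scene. Friction and masses are not known exactly. Their poses are not given: they have to be found in the camera images.
- divider_bar (a point): Centre of the orange divider's grip bar: round steel, 8 mm in diameter, 28 mm long; pinch its flat ends. It ends a 14 mm wide neck, 36 mm beyond the panel. Axes: x in the plate's plane from the panel out through the grip (up when filed), y along the bar, z the panel's normal (up as it lies). At 40 N the divider stays about level; at 6 to 8 N it swings almost plumb; near 3 N it may slide out.
- divider_foot (a point): Middle of the orange divider's lower edge (opposite the grip), halfway through its thickness, 131 mm from the bar's centre; same axes as divider_bar.
- divider_mid (a point): Centre of the orange divider's panel: an aluminium plate 95 mm long (x), 100 mm wide (y), 5 mm thick (z); the bar's centre is 83.5 mm from here along +x. About 0.17 kg with its grip. Same axes as divider_bar.
- carton: White and blue carton, 105 x 125 mm, 48 mm high, does not shift; origin under its centre. The orange divider lies flat on it at the start, its neck and bar overhanging the carton's edge freely, the bar's centre about 50 mm above the table.
- slot (a point): Centre of the floor of the empty slot, the one with a green tag at each end. x across the slots, y along the slot, z up. The slot is 12 mm wide; its floor is 8 mm above the table and 47 mm below the rack's top. The mouth slopes open to 24 mm over the top 14 mm.
- rack: Grey fixed rack, 180 mm (x, across the slots) by 150 mm (y, along them), 55 mm high, origin under its centre: four parallel slots 42 mm apart. Three hold dividers shaped like the orange one, their grips ending 135 mm above the slot floor. The green tags stand 14 mm high on its top, 63 to 75 mm either side of the empty slot's middle, 26 mm wide.
- stood_a_mid (a point): Panel centre of the blue divider, standing in its slot of the rack, loose; same shape as the orange one, x up along the panel towards its grip, y along the slot. It must be left alone.
- stood_b_mid (a point): Panel centre of the white divider, standing in its slot of the rack, loose; same shape as the orange one, x up along the panel towards its grip, y along the slot. It must be left alone.
- stood_c_mid (a point): Panel centre of the red divider, standing in its slot of the rack, loose; same shape as the orange one, x up along the panel towards its grip, y along the slot. It must be left alone.
- sanitiser: Clear bottle with white cap, 52 mm in diameter, 130 mm high, loose; origin under its centre. Leave alone.
- papercup: Paper-white cup, 72 mm in diameter, 90 mm high, loose; origin under its centre. Leave alone.
- reagent: Amber bottle with black cap, 48 mm in diameter, 100 mm high, loose; origin under its centre. Leave alone.
Not all that is in view belongs to the job. Of the things shaped like the part that bears divider_bar, the orange one is meant.

How it is judged:
By the outcome, as a careful person would: the job done as asked, in the order asked, and still so for the second after the job is handed in, with the robot touching nothing.
It also fails if it takes over 61 s, if anything falls off the work surface, if the arm or the gripper's body presses on something with over 40 N, if the wrist force passes 120 N, or if a joint passes its speed limit or range.

## Working session

There is one attempt and no reset: what is moved stays moved. The work goes in short steps, Python scripts to look and compute and a tool call to move; the robot and the scene stay as the last step left them, time stands still between calls to the robot, and variables do not carry over. Pictures are saved under pics/ and viewed, and the job is handed in when it is done.

Besides the shell and the picture viewer there is one more tool, called after "Request:" by a JSON object that holds its "op" and its "data". move_arm: Moves the arm, as the interface text tells. Its arguments: {"type":"object","properties":{"moves":{"type":"array","items":{"type":"array","items":{"type":"number"}}},"claw":{"type":"number"},"newtons":{"type":"number"}},"required":["moves"]}

```bash
mkdir -p pics; ls
cat > h.py <<'E'
import numpy as np, cv2
from cell import env, read_camera, camera_info, job, models
from scipy.spatial.transform import Rotation as Ro
def save(img,n): cv2.imwrite('pics/'+n+'.png',img[...,::-1])
def back(info,u,v,d):
    c=np.stack([(u-info['cx'])/info['fx']*d,(v-info['cy'])/info['fy']*d,d],-1)
    return (c-np.array(info['t']))@np.array(info['R'])
def proj(info,X):
    c=np.array(info['R'])@np.array(X)+np.array(info['t']); return c[0]/c[2]*info['fx']+info['cx'],c[1]/c[2]*info['fy']+info['cy']
def cloud(info,d):
    v,u=np.mgrid[0:480,0:640]; return back(info,u,v,d)
E
python3 - <<'E'
from h import *
o=env.get_obs();print(o,env.nose_length)
for c in ['scene','side','wrist']:
    i=camera_info(c); p,d=read_camera(c); save(p,c+'0'); np.savez('/tmp/'+c+'0.npz',p=p,d=d,**i); print(c,i)
E
```

```text
pics
{'time_s': 0.0, 'qpos': array([65.83965336, 18.43796559, -4.01365949, 83.1745024 ,  1.29355386,
       78.54235321, -3.26117959]), 'joint_velocities': array([-0.03998474,  0.00419556, -0.05502365,  0.0427811 , -0.08746761,
        0.02081397,  0.10557962]), 'effort': array([ 2.41714934e-04, -4.91285098e+01, -4.03567208e-01, -3.12526131e+01,
       -6.37806044e-02,  4.37191303e-02,  1.61109811e-04]), 'tool_pos': array([ 0.27409097, -0.58878915,  0.23247715]), 'tool_rot': array([-9.01096647e+01, -5.02669371e-03, -1.55033153e+02]), 'force': array([ 0.93496284,  1.77020496, -0.47682193]), 'wrist_torque': array([-0.00434092, -0.05294042,  0.01466085]), 'grip_width': 0.0870083286178942} 0.011
scene {'fx': 536.8988901366096, 'fy': 536.8988901366096, 'cx': 308.0370907365636, 'cy': 234.99273938216322, 'R': array([[ 0.77995897,  0.62579988,  0.00620562],
       [ 0.46621878, -0.57439472, -0.67283784],
       [-0.41749737,  0.52767909, -0.73976397]]), 't': array([-0.38106981, -0.10998918,  1.41508575])}
side {'fx': 473.7524789524853, 'fy': 473.7524789524853, 'cx': 317.7084764134118, 'cy': 235.74066137082553, 'R': array([[-0.99632311, -0.08464906,  0.01322135],
       [-0.06200851,  0.60597405, -0.79306393],
       [ 0.05912032, -0.79096775, -0.60899491]]), 't': array([0.45651143, 0.03192823, 1.26830197])}
wrist {'fx': 372.1061813795914, 'fy': 372.1061813795914, 'cx': 320.7033492612788, 'cy': 236.30931398172848, 'R': array([[ 0.42230029, -0.90645285, -0.00238712],
       [-0.87421214, -0.40797322,  0.26326979],
       [-0.23961554, -0.10909206, -0.96471929]]), 't': array([-0.64932664, -0.03275257,  0.39038641])}
```

View pics/scene0.png

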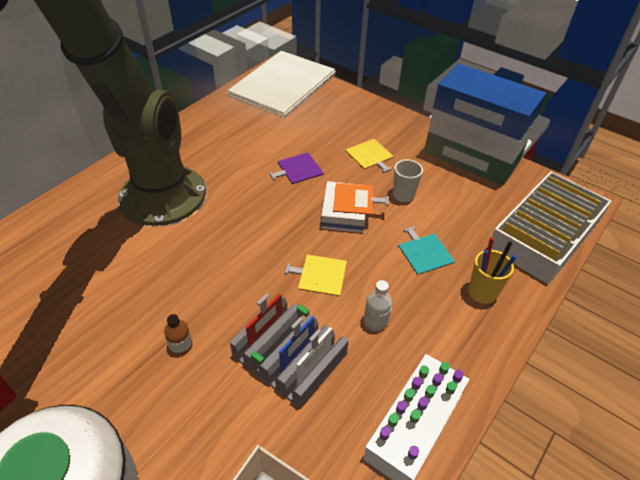

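View pics/side0.png

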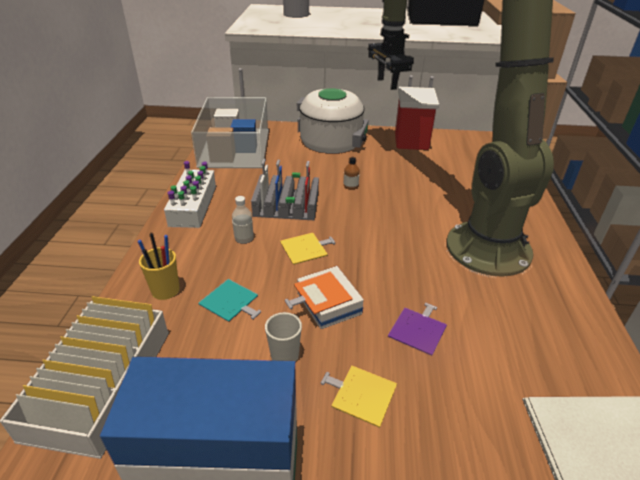

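View pics/wrist0.png

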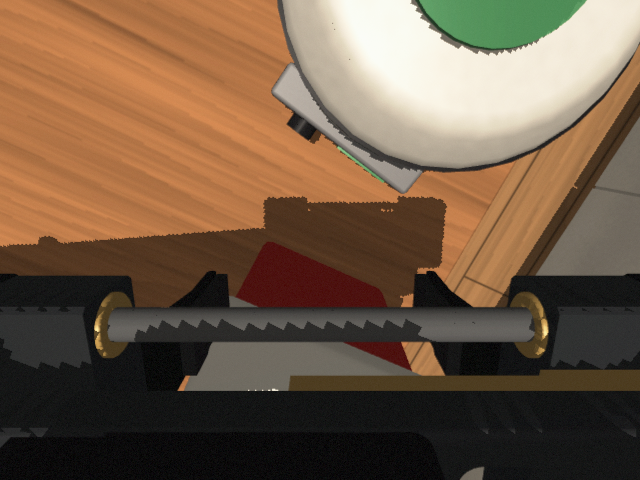

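The scene shows the orange divider at about (355,199), with its bar at (384,201) pointing towards the cup at (407,180). The rack is at (290,350). Its empty slot lies between the green tags at (257,357) and (302,310), between the red and blue dividers. Next I'll measure positions.

Run:
```python
from h import *
for c in ['scene','side']:
    z=np.load('/tmp/%s0.npz'%c); i={k:z[k] for k in ['fx','fy','cx','cy','R','t']}
    P=cloud(i,z['d']); ok=z['d']>0
    for t in ['divider_bar','divider_mid','divider_foot','slot','carton','rack','papercup','sanitiser','reagent','stood_a_mid']:
        try:
            r=models.spot_in(t,c); print(c,t,[(np.round(q['point'],4).tolist(),round(q['score'],2),np.round(proj(i,q['point'])).tolist()) for q in r[:4]])
        except Exception as e: print(t,e)
print(env.get_obs()['time_s'])
```

```text
scene divider_bar [([0.488, 0.0484, 0.0018], 0.85, [321.0, 273.0]), ([0.334, 0.4742, 0.0058], 0.81, [370.0, 154.0]), ([0.4318, 0.2643, 0.05], 0.79, [357.0, 197.0]), ([0.2143, 0.3074, 0.0026], 0.71, [300.0, 167.0])]
scene divider_mid [([0.489, 0.0463, 0.0086], 0.93, [321.0, 272.0]), ([0.6442, 0.2573, 0.0086], 0.88, [427.0, 250.0]), ([0.2129, 0.3099, 0.005], 0.85, [300.0, 166.0]), ([0.4291, 0.2647, 0.0547], 0.8, [356.0, 195.0])]
scene divider_foot [([0.3341, 0.4784, 0.0033], 0.9, [371.0, 154.0]), ([0.4331, 0.2623, 0.0556], 0.8, [357.0, 196.0]), ([0.2147, 0.3036, 0.006], 0.59, [299.0, 167.0]), ([0.49, 0.0473, 0.0047], 0.56, [321.0, 273.0])]
scene slot [([0.5489, -0.2151, 0.0682], 0.6, [262.0, 352.0])]
scene carton [([0.4259, 0.2003, 0.0482], 0.83, [340.0, 211.0])]
scene rack [([0.5786, -0.1865, 0.0465], 0.58, [284.0, 357.0])]
scene papercup [([0.4922, 0.3812, 0.0611], 0.68, [403.0, 180.0]), ([0.5853, -0.1662, 0.0803], 0.59, [293.0, 342.0]), ([0.6648, 0.0086, 0.0785], 0.41, [379.0, 305.0]), ([0.4313, 0.2019, 0.0451], 0.23, [342.0, 212.0])]
scene sanitiser [([0.6664, 0.0099, 0.0779], 0.73
[... 706 characters left out ...]
0.6419, 0.2671, 0.0082], 0.6, [228.0, 300.0]), ([0.4899, 0.0511, 0.0086], 0.58, [304.0, 245.0])]
side slot [([0.5389, -0.0926, 0.0689], 0.48, [292.0, 196.0])]
side carton [([0.3909, 0.2862, 0.0438], 0.64, [338.0, 303.0])]
side rack [([0.562, -0.1045, 0.0484], 0.64, [285.0, 199.0]), ([0.388, 0.2851, 0.0402], 0.61, [339.0, 303.0])]
side papercup [([0.4918, 0.4064, 0.0644], 0.56, [284.0, 335.0])]
side sanitiser [([0.6471, 0.0403, 0.0687], 0.9, [244.0, 221.0]), ([0.5839, -0.1456, 0.0769], 0.23, [279.0, 183.0])]
side reagent [([0.3753, -0.2593, 0.0489], 0.87, [352.0, 175.0]), ([0.4927, 0.4096, 0.0655], 0.24, [283.0, 336.0])]
side stood_a_mid [([0.5849, -0.144, 0.0787], 0.64, [279.0, 182.0])]
1.15
```

Run:
```python
from h import *
for c,(u0,v0,u1,v1) in {'scene':(310,150,440,250),'side':(250,250,400,340)}.items():
    z=np.load('/tmp/%s0.npz'%c); p=z['p'][v0:v1,u0:u1]; save(cv2.resize(p,None,fx=5,fy=5,interpolation=cv2.INTER_NEAREST),c+'0crop')
for c,(u0,v0,u1,v1) in {'scene':(220,270,360,410),'side':(240,150,340,230)}.items():
    z=np.load('/tmp/%s0.npz'%c); p=z['p'][v0:v1,u0:u1]; save(cv2.resize(p,None,fx=4,fy=4,interpolation=cv2.INTER_NEAREST),c+'0rack')
```

```text
(no output)
```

View pics/scene0crop.png

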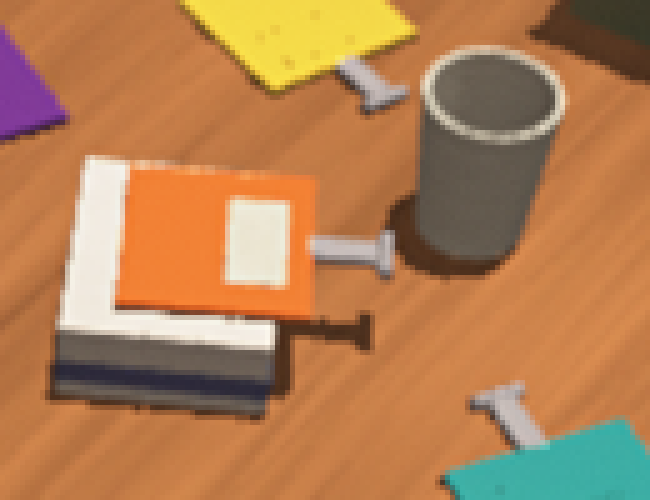

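View pics/side0crop.png

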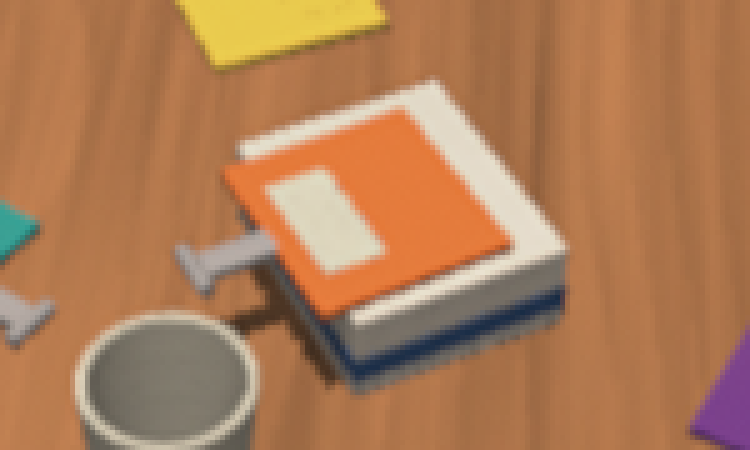

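View pics/scene0rack.png

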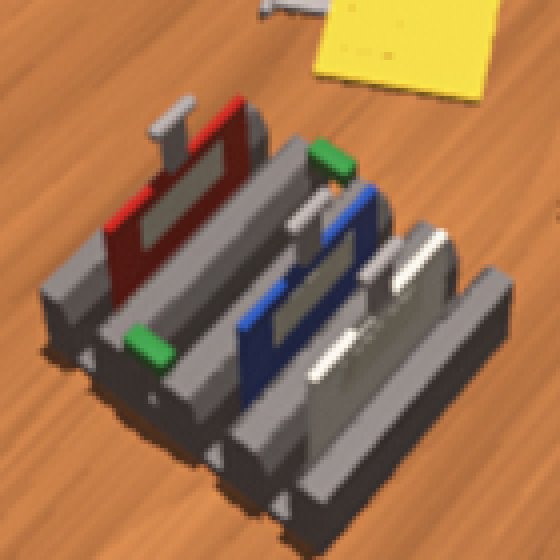

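View pics/side0rack.png

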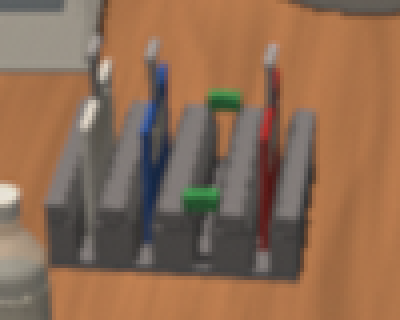

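Run:
```python
from h import *
def rect(xy):
    r=cv2.minAreaRect((xy*1000).astype(np.float32)); return np.round(cv2.boxPoints(r)/1000,4).tolist(),np.round(r[1],1)
for c in ['scene','side']:
    z=np.load('/tmp/%s0.npz'%c); i={k:z[k] for k in ['fx','fy','cx','cy','R','t']}
    P=cloud(i,z['d']); ok=z['d']>0; p=z['p']
    h=cv2.cvtColor(p,cv2.COLOR_RGB2HSV).astype(int)
    # orange panel area
    near=(np.abs(P[...,0]-.44)<.12)&(np.abs(P[...,1]-.27)<.12)&ok
    pan=near&(P[...,2]>.044)&(P[...,2]<.062)&(h[...,0]<14)&(h[...,1]>180)&(h[...,2]>170)
    q=P[pan]; print(c,'panel',pan.sum(),np.median(q,0).round(4),rect(q[:,:2]))
    bar=near&(P[...,2]>.036)&(P[...,2]<.066)&(h[...,1]<60)&(P[...,1]>.285)&(P[...,0]>.45)
    q=P[bar];print('bar',bar.sum()); print(np.c_[np.argwhere(bar)[:,::-1],q.round(4)][:60].tolist() if bar.sum()<60 else q.mean(0))
    car=near&(P[...,2]>.038)&(P[...,2]<.06)&(h[...,1]<60)&~bar
    q=P[car];print('carton top',np.median(q,0).round(4),rect(q[:,:2]))
    rk=(np.abs(P[...,0]-.57)<.15)&(np.abs(P[...,1]+.17)<.14)&ok
    gr=rk&(h[...,0]>50)&(h[...,0]<75)&(h[...,1]>150)
    n,l,s,ce=cv2.connectedComponentsWithStats(gr.astype(np.uint8))
    for k in range(1,n):
        q=P[l==k]; q=q[q[:,2]>np.percentile(q[:,2],60)]; print('green',s[k],np.median(q,0).round(4),q.mean(0).round(4))
    top=rk&(P[...,2]>.05)&(P[...,2]<.06)&(h[...,1]<60); q=P[top]; print('racktop',rect(q[:,:2]),q.mean(0).round(4))
```

```text
scene panel 798 [0.4199 0.2475 0.052 ] ([[0.3564999997615814, 0.27379998564720154], [0.4156999886035919, 0.1868000030517578], [0.49399998784065247, 0.24009999632835388], [0.4348999857902527, 0.3269999921321869]], array([ 94.7, 105.1]))
bar 241
[0.4978799  0.35145052 0.0517791 ]
carton top [0.4265 0.2166 0.0477] ([[0.33629998564720154, 0.2680000066757202], [0.3959999978542328, 0.15960000455379486], [0.516700029373169, 0.22609999775886536], [0.4569999873638153, 0.3343999981880188]], array([137.8, 123.8]))
green [298 306  10   6  12] [ 0.5502 -0.0873  0.0694] [ 0.5503 -0.0875  0.0697]
green [252 352  11   8  20] [ 0.5454 -0.2253  0.0706] [ 0.5459 -0.226   0.0707]
racktop ([[0.47620001435279846, -0.08240000158548355], [0.4767000079154968, -0.23240000009536743], [0.6575000286102295, -0.23190000653266907], [0.6570000052452087, -0.08179999887943268]], array([180.8, 150. ])) [ 0.5823 -0.1706  0.0544]
side panel 906 [0.4155 0.2621 0.0531] ([[0.36000001430511475, 0.28139999508857727], [0.4138999879360199, 0.19699999690055847], [0.49239999055862427, 0.24719999730587006], [0.43849998712539673, 0.33149999380111694]], array([ 93.1, 100.1]))
bar 377
[0.49224748 0.35403227 0.05221917]
carton top [0.4011 0.265  0.0485] ([[0.33399999141693115, 0.2757999897003174], [0.4016000032424927, 0.16670000553131104], [0.5065000057220459, 0.23180000483989716], [0.4388999938964844, 0.3407999873161316]], array([123.5, 128.3]))
green [294 174   1   2   2] [ 0.5486 -0.2111  0.0702] [ 0.5486 -0.2111  0.0702]
green [298 175   1   2   2] [ 0.5373 -0.2167  0.0642] [ 0.5373 -0.2167  0.0642]
racktop ([[0.47620001435279846, -0.07289999723434448], [0.47620001435279846, -0.22509999573230743], [0.6546000242233276, -0.22499999403953552], [0.6546000242233276, -0.07289999723434448]], array([178.4, 152.2])) [ 0.5615 -0.1398  0.0548]
```

```bash
cat >> h.py <<'E'
def tool():
    o=env.get_obs(); return o['tool_pos'],Ro.from_euler('xyz',o['tool_rot'],degrees=True)
def rel(P,rpy):
    p,R=tool(); T=Ro.from_euler('xyz',rpy,degrees=True)
    return np.round(R.inv().apply(np.array(P)-p)*1000,1),np.round((R.inv()*T).as_rotvec(degrees=True),2)
E
python3 - <<'E'
from h import *
p,R=tool(); i=camera_info('wrist'); C=-np.array(i['R']).T@i['t']; print(C, R.inv().apply(C-p)); 
print('optical axis tool',R.inv().apply(np.array(i['R'])[2])); print('tcp px',proj(i,p))
for g in [(.52,-.15,.29),(.44,-.05,.29),(.50,.30,.25)]: print(rel(g,(-90,0,-180)),rel(g,(-90,0,-146.6)))
E
```

```text
[ 0.33923    -0.55955391  0.38470774] [-0.07134343 -0.15113794  0.0004446 ]
optical axis tool [ 2.63163720e-01  9.64751025e-01 -5.62282750e-04]
tcp px (np.float64(319.88459696603155), np.float64(301.99764395437194))
(array([-408.1,  -56.5, -294.5]), array([-0.  , 24.97,  0.  ])) (array([-408.1,  -56.5, -294.5]), array([-0.  , -8.43,  0.  ]))
(array([-377.8,  -56.5, -419. ]), array([-0.  , 24.97,  0.  ])) (array([-377.8,  -56.5, -419. ]), array([-0.  , -8.43,  0.  ]))
(array([-579.9,  -16.5, -710.9]), array([-0.  , 24.97,  0.  ])) (array([-579.9,  -16.5, -710.9]), array([-0.  , -8.43,  0.  ]))
```

Request:
{"op": "move_arm", "data": {"moves": [[-408,-56,-294,0,-8.4,0],[-408,-56,-294,0,-8.4,0],[-408,-56,-294,0,-8.4,0],[-408,-56,-294,0,-8.4,0],[-408,-56,-294,0,-8.4,0],[-408,-56,-294,0,-8.4,0],[-408,-56,-294,0,-8.4,0],[-408,-56,-294,0,-8.4,0],[-408,-56,-294,0,-8.4,0],[-408,-56,-294,0,-8.4,0],[-408,-56,-294,0,-8.4,0],[-408,-56,-294,0,-8.4,0],[-408,-56,-294,0,-8.4,0],[-408,-56,-294,0,-8.4,0],[-408,-56,-294,0,-8.4,0],[-408,-56,-294,0,-8.4,0],[-408,-56,-294,0,-8.4,0]], "claw": 50}}

```text
time_s: 2.57
tool_pos: [0.5192, -0.1528, 0.2892]
tool_rot: [-90.0, -0.1, -146.8]
force: [-0.4, 0.0, -0.0]
grip_width: 0.0499
```

Run:
```python
from h import *
i=camera_info('wrist'); p,d=read_camera('wrist'); save(p,'wrist1'); np.savez('/tmp/wrist1.npz',p=p,d=d,**i)
o=env.get_obs();print(o['tool_pos'],o['tool_rot'],o['time_s'],o['joint_velocities'].max())
P=cloud(i,d); ok=d>0
h=cv2.cvtColor(p,cv2.COLOR_RGB2HSV).astype(int)
rk=(np.abs(P[...,0]-.57)<.15)&(np.abs(P[...,1]+.17)<.14)&ok
gr=rk&(h[...,0]>50)&(h[...,0]<75)&(h[...,1]>150)
n,l,s,ce=cv2.connectedComponentsWithStats(gr.astype(np.uint8))
for k in range(1,n):
    if s[k][4]>20:
        q=P[l==k]; t=q[q[:,2]>.064]; print('green',s[k],np.median(t,0).round(4),t.min(0).round(4),t.max(0).round(4))
top=rk&(P[...,2]>.05)&(P[...,2]<.06)&(h[...,1]<60); q=P[top]
r=cv2.minAreaRect((q[:,:2]*1000).astype(np.float32)); print(r)
# slot profile: height vs x at several y
for y in (-.2,-.18,-.15,-.12,-.1):
    m=rk&(np.abs(P[...,1]-y)<.004)&(np.abs(P[...,0]-.545)<.03)
    q=P[m]; b=np.round(q[:,0]/.002).astype(int)
    print(y,[(round(k*2),int(np.median(q[b==k,2])*1000)) for k in np.unique(b)])
```

```text
[ 0.51930633 -0.15254035  0.28926385] [-9.00011037e+01 -4.49009869e-02 -1.46828547e+02] 2.6167 0.04721154067861314
((564.0911254882812, -154.72088623046875), (180.08567810058594, 149.6571502685547), 0.12909559905529022)
-0.2 [(516, 55), (518, 55), (520, 54), (522, 55), (524, 54), (526, 55), (528, 55), (530, 55), (532, 52), (534, 48), (536, 39), (538, 8), (540, 8), (542, 371), (544, 371), (546, 371), (548, 372), (550, 44), (552, 47), (554, 52), (556, 54), (558, 54), (560, 55), (562, 55), (564, 54), (566, 55), (568, 55), (570, 55), (572, 54), (574, 53)]
-0.18 [(516, 55), (518, 54), (520, 55), (522, 55), (524, 56), (526, 324), (528, 326), (530, 327), (532, 327), (534, 330), (536, 331), (538, 335), (540, 7), (542, 8), (544, 7), (546, 7), (548, 312), (550, 43), (552, 47), (554, 52), (556, 389), (558, 390), (560, 390), (562, 390), (564, 386), (566, 385), (568, 384), (570, 372), (572, 371), (574, 371)]
-0.15 [(516, 54), (518, 54), (520, 54), (522, 54), (524, 54), (526, 54), (528, 55), (530, 54), (532, 53), (534, 47), (536, 35), (538, 7), (540, 8), (542, 374), (544, 377), (546, 389), (548, 391), (550, 390), (552, 365), (554, 364), (556, 364), (558, 363), (560, 55), (562, 54), (564, 55), (566, 54), (568, 54), (570, 55), (572, 54), (574, 52)]
-0.12 [(516, 360), (518, 364), (520, 366), (522, 364), (524, 393), (526, 390), (528, 390), (530, 387), (532, 365), (534, 365), (536, 364), (538, 363), (540, 361), (542, 8), (544, 8), (546, 7), (550, 43), (552, 48), (554, 53), (556, 54), (558, 54), (560, 54), (562, 55), (564, 54), (566, 54), (568, 55), (570, 54), (572, 55), (574, 52)]
-0.1 [(516, 388), (518, 372), (520, 371), (522, 371), (524, 371), (526, 371), (528, 367), (530, 366), (532, 364), (534, 47), (536, 39), (538, 7), (540, 7), (542, 8), (544, 8), (546, 8), (548, 41), (550, 44), (552, 48), (554, 53), (556, 54), (558, 55), (560, 54), (562, 55), (564, 54), (566, 54), (568, 55), (570, 54), (572, 54), (574, 51)]
```

View pics/wrist1.png

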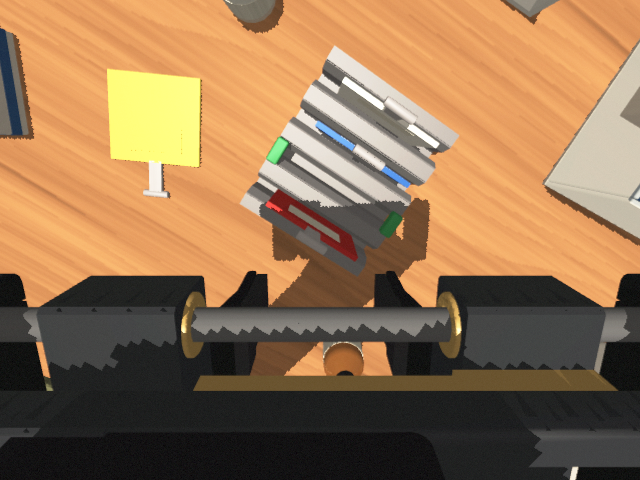

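The wrist view puts the rack centre at about (0.564, -0.155) with yaw near 0. The slot lies between the green tags at pixels (277,150) and (391,224), so its middle is at x≈0.543. Next, the bar.

Run:
```python
from h import *
print(rel((.495,.303,.2),(-90,0,-146.6)))
```

```text
(array([-229. ,   89.1, -394.6]), array([ 0.  , -0.23,  0.04]))
```

Request:
{"op": "move_arm", "data": {"moves": [[-229,30,-395,0,-0.2,0],[-229,30,-395,0,-0.2,0],[-229,30,-395,0,-0.2,0],[-229,30,-395,0,-0.2,0],[-229,30,-395,0,-0.2,0],[-229,30,-395,0,-0.2,0],[-229,30,-395,0,-0.2,0],[-229,30,-395,0,-0.2,0],[-229,30,-395,0,-0.2,0],[-229,80,-395,0,-0.2,0],[-229,80,-395,0,-0.2,0],[-229,80,-395,0,-0.2,0],[-229,80,-395,0,-0.2,0],[-229,80,-395,0,-0.2,0],[-229,80,-395,0,-0.2,0],[-229,80,-395,0,-0.2,0]]}}

```text
time_s: 3.95
tool_pos: [0.4957, 0.3033, 0.2104]
tool_rot: [-89.9, 0.1, -146.6]
force: [0.6, -0.8, 0.1]
grip_width: 0.0503
```

Run:
```python
from h import *
i=camera_info('wrist'); p,d=read_camera('wrist'); save(p,'wrist2'); np.savez('/tmp/wrist2.npz',p=p,d=d,**i)
o=env.get_obs();print(o['tool_pos'],o['tool_rot'],o['time_s'],o['joint_velocities'].max())
P=cloud(i,d); ok=d>0
h=cv2.cvtColor(p,cv2.COLOR_RGB2HSV).astype(int)
near=(np.abs(P[...,0]-.44)<.12)&(np.abs(P[...,1]-.27)<.12)&ok
pan=near&(P[...,2]>.044)&(P[...,2]<.062)&(h[...,0]<14)&(h[...,1]>180)&(h[...,2]>60)
q=P[pan]; r=cv2.minAreaRect((q[:,:2]*1000).astype(np.float32)); print(r,np.median(q,0))
bar=near&(P[...,2]>.038)&(P[...,2]<.066)&(P[...,0]*.835+P[...,1]*.55>.5)&(h[...,1]<90)
q=P[bar]; w=np.c_[q[:,:2]@np.array([.8348,.5505]),q[:,:2]@np.array([-.5505,.8348])]
b=np.round(w[:,0]/.003).astype(int)
for k in np.unique(b):
    m=b==k; print(k*3,m.sum(),w[m,1].min().round(4),w[m,1].max().round(4),np.median(q[m,2]).round(4),q[m,2].max().round(4))
```

```text
[0.4955517  0.30348032 0.21048284] [-8.99172554e+01  7.76218948e-02 -1.46632421e+02] 4.0 0.12789509703188
((425.20556640625, 258.9938659667969), (95.02629089355469, 100.26177978515625), 32.30662536621094) [0.45306437 0.2555116  0.05311749]
501 7 -0.0448 0.0087 0.0522 0.0525
504 194 -0.0466 0.0122 0.0535 0.0554
507 200 -0.0465 0.0122 0.0535 0.0551
510 208 -0.0474 0.0121 0.0534 0.0556
513 207 -0.0473 0.0119 0.0535 0.0554
516 206 -0.0472 0.012 0.0534 0.0556
519 210 -0.0472 0.0119 0.0534 0.0554
522 208 -0.0472 0.0117 0.0535 0.0561
525 212 -0.047 0.0117 0.0537 0.0552
528 207 -0.0471 0.0115 0.0534 0.0553
531 206 -0.0469 0.0383 0.0534 0.0555
534 2 0.0339 0.0344 0.0464 0.0478
543 13 -0.0248 -0.0134 0.0532 0.054
546 47 -0.0247 -0.0116 0.0531 0.0544
549 55 -0.0247 -0.0116 0.0532 0.0543
552 51 -0.0247 -0.0116 0.053 0.0541
555 50 -0.0247 -0.0117 0.0531 0.0549
558 55 -0.0247 -0.0117 0.0531 0.0542
561 53 -0.0247 -0.0117 0.0529 0.0546
564 49 -0.0247 -0.0118 0.0531 0.0549
567 60 -0.0247 -0.0118 0.053 0.0548
570 51 -0.0247 -0.0118 0.0532 0.0549
573 56 -0.0247 -0.0118 0.0529 0.0545
576 62 -0.0306 -0.0118 0.0533 0.0549
579 99 -0.0323 -0.0051 0.0543 0.0559
582 127 -0.0323 -0.0051 0.0539 0.0559
585 55 -0.0315 -0.005 0.0519 0.0547
600 2 0.0644 0.0653 0.0638 0.0638
603 130 0.0528 0.0699 0.0539 0.0659
606 30 0.0474 0.0553 0.051 0.0654
609 10 0.0447 0.0485 0.0503 0.0608
618 6 0.0329 0.035 0.0551 0.0636
621 8 0.0316 0.0344 0.0531 0.0659
624 7 0.0311 0.0331 0.0519 0.0638
627 8 0.0307 0.0323 0.0562 0.0655
630 10 0.0306 0.032 0.055 0.0655
633 11 0.0304 0.0321 0.0555 0.0656
636 13 0.0303 0.033 0.0556 0.0655
639 12 0.0312 0.0335 0.0523 0.0649
642 13 0.0317 0.0345 0.0519 0.0646
645 12 0.033 0.036 0.0526 0.0633
648 13 0.035 0.0375 0.0526 0.0641
651 7 0.0364 0.0379 0.0583 0.0657
```

View pics/wrist2.png

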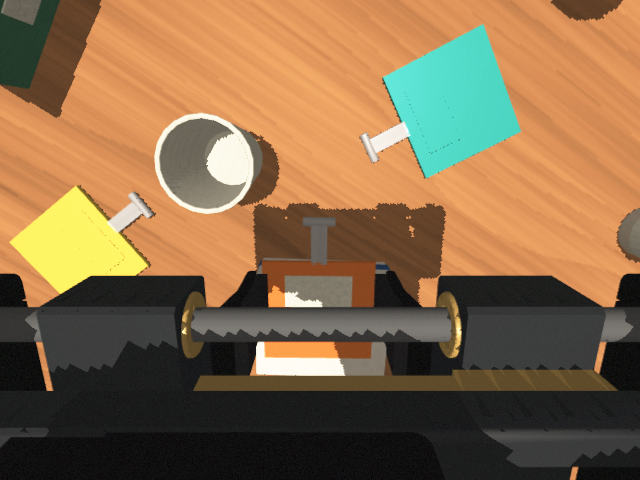

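The wrist view shows the bar at pixels (303–335, 222), just in front of the TCP, with the cup at (205,163). The bar's centre comes out at about (0.4957, 0.3042, 0.051). I'll go down, bringing the body 14 mm above the cup rim, and pinch.

Request:
{"op": "move_arm", "data": {"moves": [[0,40,0,0,0,0],[0,80,0,0,0,0],[0,110,0,0,0,0],[0,130,-0.5,0,0,0],[0,145,-0.5,0,0,0],[0,155,-0.5,0,0,0],[0,165,-0.5,0,0,0],[0,165,-0.5,0,0,0],[0,165,-0.5,0,0,0],[0,165,-0.5,0,0,0]]}}

```text
time_s: 4.83
tool_pos: [0.4947, 0.3061, 0.0457]
tool_rot: [-90.0, 0.1, -146.5]
force: [-0.6, 0.1, 0.6]
grip_width: 0.0501
```

Run:
```python
from h import *
for c in ['side','wrist']:
    p,d=read_camera(c); save(p if c=='wrist' else cv2.resize(p[230:350,220:380],None,fx=5,fy=5),c+'3')
print(tool()[0],env.get_obs()['force'])
```

```text
[0.49460304 0.30620393 0.04572152] [ 0.82003282 -0.73743187 -0.53676529]
```

View pics/side3.png

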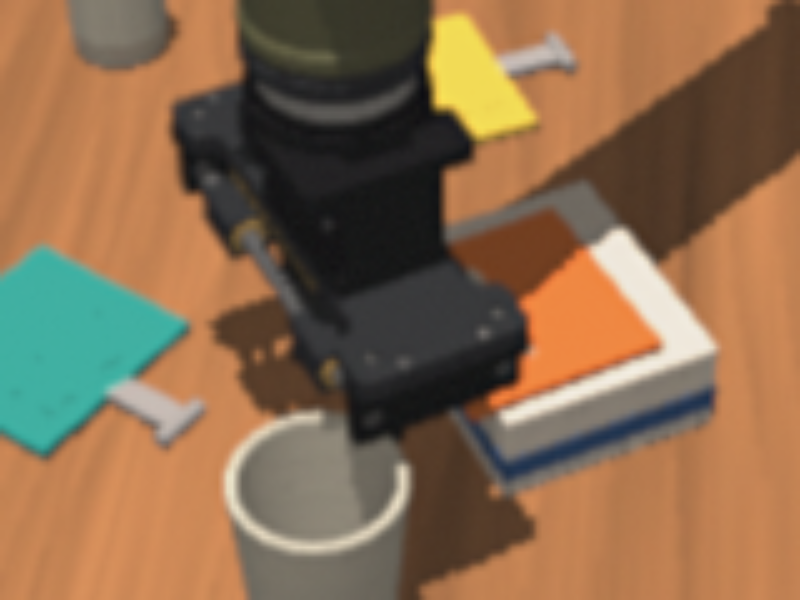

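View pics/wrist3.png

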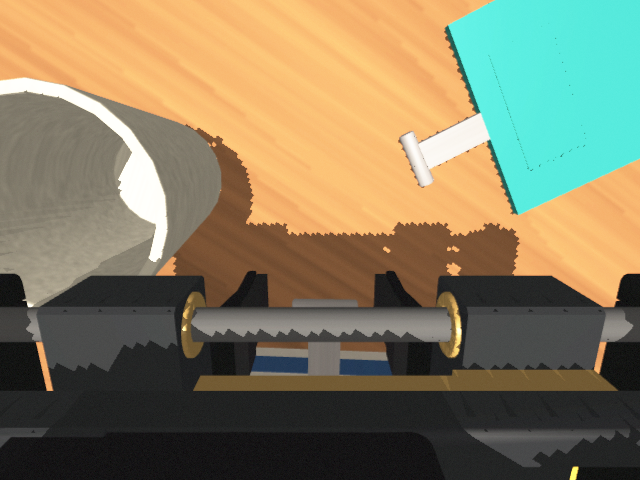

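The fingers straddle the bar, whose centre is about 2 mm towards tool +z (pixel 326 against a mid-point of 321). I'll shift 2.3 mm and close at 40 N.

Request:
{"op": "move_arm", "data": {"moves": [[0,0,2.3,0,0,0],[0,0,2.3,0,0,0],[0,0,2.3,0,0,0]]}}

```text
time_s: 5.18
tool_pos: [0.4955, 0.3036, 0.0448]
tool_rot: [-90.0, 0.0, -146.5]
force: [-0.9, 0.4, -0.2]
grip_width: 0.0503
```

Request:
{"op": "move_arm", "data": {"moves": [[0,0,0,0,0,0],[0,0,0,0,0,0],[0,0,0,0,0,0],[0,0,0,0,0,0],[0,0,0,0,0,0],[0,0,0,0,0,0],[0,0,0,0,0,0],[0,0,0,0,0,0]], "claw": 20, "newtons": 40}}

```text
time_s: 5.85
tool_pos: [0.495, 0.3039, 0.0445]
tool_rot: [-90.0, -0.0, -146.4]
force: [-0.5, 1.1, -0.9]
grip_width: 0.0266
```

Request:
{"op": "move_arm", "data": {"moves": [[0,-5,0,0,0,0],[0,-15,0,0,0,0],[0,-30,0,0,0,0],[0,-50,0,0,0,0],[0,-70,0,0,0,0],[0,-90,0,0,0,0],[0,-110,0,0,0,0],[0,-130,0,0,0,0],[0,-150,0,0,0,0],[0,-170,0,0,0,0],[0,-190,0,0,0,0],[0,-210,0,0,0,0],[0,-230,0,0,0,0],[0,-240,0,0,0,0],[0,-250,0,0,0,0],[0,-250,0,0,0,0],[0,-250,0,0,0,0]]}}

```text
time_s: 7.27
tool_pos: [0.495, 0.3038, 0.2943]
tool_rot: [-90.0, -0.0, -146.4]
force: [0.0, -0.4, -1.8]
grip_width: 0.0264
```

Run:
```python
from h import *
for c in ['side','scene']:
    p,d=read_camera(c); save(p,c+'4')
o=env.get_obs();print(o['tool_pos'],o['force'],o['wrist_torque'],o['grip_width'])
```

```text
[0.49464713 0.30338964 0.29319362] [-1.01071571  0.26528312 -1.44654337] [ 0.06247418 -0.0565922   0.0025528 ] 0.026411906808857147
```

View pics/side4.png

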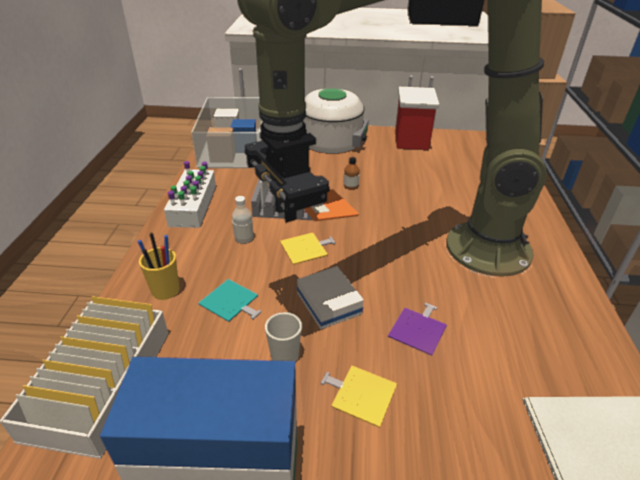

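View pics/scene4.png

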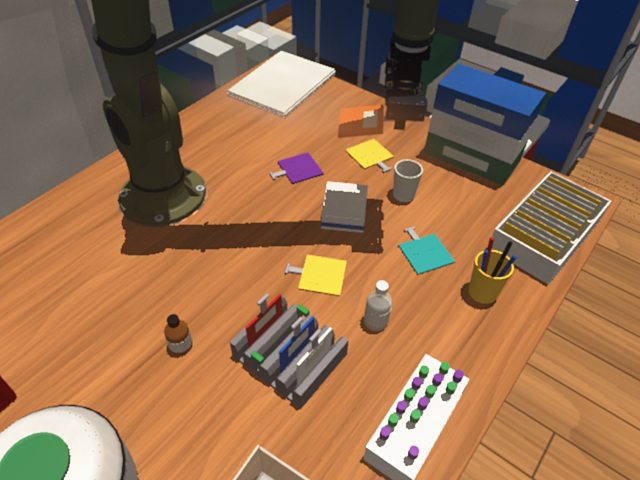

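The divider is held roughly level and clear of everything. Now I'll loosen to 8 N so it swings.

Request:
{"op": "move_arm", "data": {"moves": [[0,0,0,0,0,0],[0,0,0,0,0,0],[0,0,0,0,0,0],[0,0,0,0,0,0],[0,0,0,0,0,0],[0,0,0,0,0,0],[0,0,0,0,0,0],[0,0,0,0,0,0],[0,0,0,0,0,0],[0,0,0,0,0,0],[0,0,0,0,0,0],[0,0,0,0,0,0],[0,0,0,0,0,0],[0,0,0,0,0,0],[0,0,0,0,0,0],[0,0,0,0,0,0],[0,0,0,0,0,0],[0,0,0,0,0,0]], "newtons": 8}}

```text
time_s: 8.87
tool_pos: [0.4951, 0.3038, 0.2945]
tool_rot: [-90.0, -0.0, -146.4]
force: [-0.1, 0.0, -1.5]
grip_width: 0.0278
```

```bash
cat > tilt.py <<'E'
import sys
from h import *
n=sys.argv[1]
t,R=tool(); o=env.get_obs(); print(t.round(4),o['tool_rot'].round(2),o['force'].round(2),o['wrist_torque'].round(3),o['grip_width'].round(4),o['time_s'])
ax=R.apply([1,0,0]); az=R.apply([0,0,1])
for c in ['scene','side','wrist']:
    i=camera_info(c); p,d=read_camera(c); save(p,c+n)
    if c=='wrist': pass
    P=cloud(i,d); h=cv2.cvtColor(p,cv2.COLOR_RGB2HSV).astype(int)
    near=(np.linalg.norm(P-(t-[0,0,.08]),axis=-1)<.13)&(d>0)&(P[...,2]>.02)
    m=near&(h[...,0]<16)&(h[...,1]>170)&(h[...,2]>60)&(P[...,2]>.02)
    m=cv2.erode(m.astype(np.uint8),np.ones((3,3)))>0
    q=P[m]; print(c,m.sum())
    if m.sum()<60: continue
    ce=np.median(q,0); 
    for _ in range(4):
        U,S,V=np.linalg.svd(q-q.mean(0),full_matrices=False); nn=V[2]; r=(q-q.mean(0))@nn; q=q[np.abs(r)<max(2.5*r.std(),.001)]
    if nn@ax<0: nn=-nn
    # plate offset in tool x, y(down), jaw
    L=R.inv().apply(q-t)*1000
    tl=R.inv().apply(nn)
    print(' normal tool',tl.round(3),'normal world',nn.round(3),'lean about jaw deg',np.degrees(np.arctan2(tl[1],tl[0])).round(2),'yaw off',np.degrees(np.arctan2(tl[2],tl[0])).round(2))
    print(' x,y,z tool ranges',np.percentile(L,[1,50,99],axis=0).round(1).tolist(),'rms',r.std().round(5))
    a=tl; print(' surf x at y=0 (bar -8)/131:',[(L.mean(0)[0]-(a[1]*(y-L.mean(0)[1])+a[2]*(0-L.mean(0)[2]))/a[0]).round(1) for y in (-6,125)])
E
python3 tilt.py 5
```

```text
Traceback (most recent call last):
  File "tilt.py", line 4, in <module>
    t,R=tool(); o=env.get_obs(); print(t.round(4),o['tool_rot'].round(2),o['force'].round(2),o['wrist_torque'].round(3),o['grip_width'].round(4),o['time_s'])
                                                                                                                        ^^^^^^^^^^^^^^^^^^^^^
AttributeError: 'float' object has no attribute 'round'
```

```bash
sed -i "s/o\['grip_width'\].round(4)/round(o['grip_width'],4)/" tilt.py; python3 tilt.py 5
```

```text
[0.4951 0.3038 0.2945] [ -90.     -0.   -146.43] [-0.06  0.04 -1.49] [ 0.026 -0.02   0.036] 0.0278 8.8667
scene 74
 normal tool [ 0.998 -0.069  0.013] normal world [-0.824 -0.562  0.069] lean about jaw deg -3.93 yaw off 0.73
 x,y,z tool ranges [[4.6, 31.7, -26.4], [9.1, 89.9, 42.7], [11.0, 121.0, 53.7]] rms 0.00055
 surf x at y=0 (bar -8)/131: [np.float64(2.7), np.float64(11.7)]
side 247
 normal tool [ 0.998 -0.068  0.002] normal world [-0.83  -0.553  0.068] lean about jaw deg -3.91 yaw off 0.1
 x,y,z tool ranges [[-2.8, 32.9, -51.5], [1.4, 93.7, -21.3], [3.4, 113.8, 35.1]] rms 0.00043
 surf x at y=0 (bar -8)/131: [np.float64(-5.4), np.float64(3.6)]
wrist 3596
 normal tool [ 0.997 -0.078  0.   ] normal world [-0.831 -0.551  0.078] lean about jaw deg -4.48 yaw off 0.01
 x,y,z tool ranges [[-0.1, 31.7, -47.6], [3.8, 80.3, 1.5], [7.1, 119.9, 48.4]] rms 0.0002
 surf x at y=0 (bar -8)/131: [np.float64(-2.9), np.float64(7.3)]
```

View pics/scene5.png

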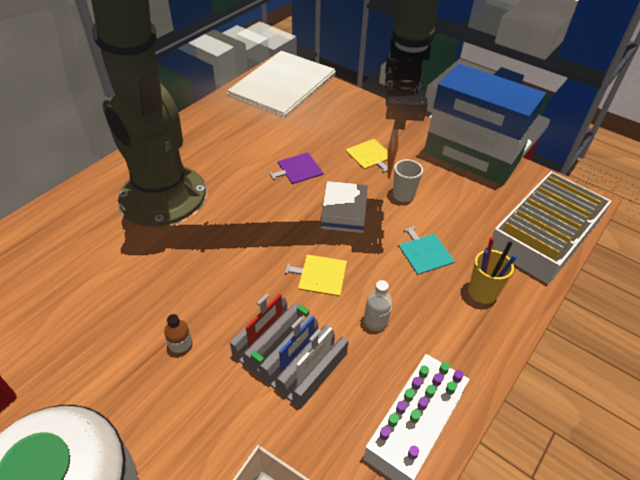

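View pics/side5.png

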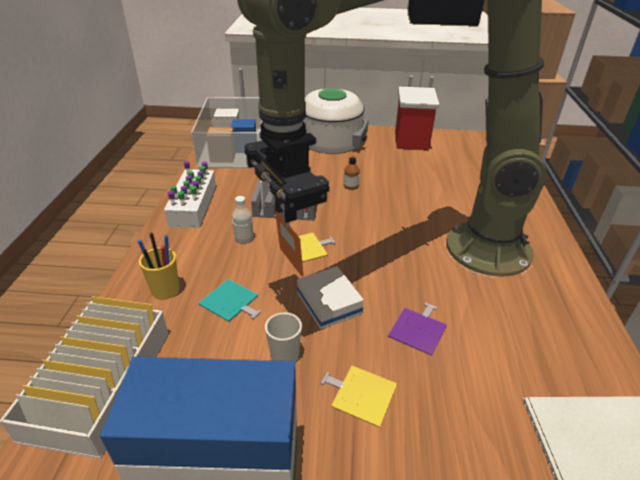

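View pics/wrist5.png

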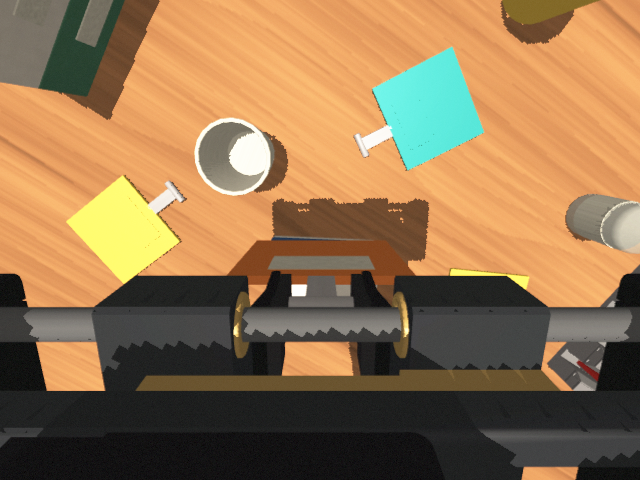

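It now hangs with about 4° of lean left: the foot sits some 9 mm towards tool +x. I'll try 6 N briefly.

Request:
{"op": "move_arm", "data": {"moves": [[0,0,0,0,0,0],[0,0,0,0,0,0],[0,0,0,0,0,0],[0,0,0,0,0,0],[0,0,0,0,0,0],[0,0,0,0,0,0],[0,0,0,0,0,0],[0,0,0,0,0,0]], "newtons": 6}}

```text
time_s: 9.68
tool_pos: [0.4951, 0.3039, 0.2945]
tool_rot: [-90.0, -0.0, -146.4]
force: [0.1, 0.1, -0.7]
grip_width: 0.0278
```

```bash
python3 tilt.py 6
```

```text
[0.4951 0.3039 0.2945] [ -90.     -0.   -146.43] [ 0.13  0.09 -0.67] [0.008 0.039 0.002] 0.0278 9.6833
scene 82
 normal tool [ 0.997 -0.08   0.008] normal world [-0.826 -0.558  0.08 ] lean about jaw deg -4.6 yaw off 0.44
 x,y,z tool ranges [[4.7, 32.2, -19.3], [9.4, 92.3, 36.1], [11.2, 114.4, 55.0]] rms 0.00041
 surf x at y=0 (bar -8)/131: [np.float64(1.8), np.float64(12.3)]
side 247
 normal tool [ 0.997 -0.082  0.002] normal world [-0.83  -0.552  0.082] lean about jaw deg -4.68 yaw off 0.09
 x,y,z tool ranges [[-2.6, 32.7, -51.9], [2.7, 93.2, -25.5], [5.1, 113.0, 35.8]] rms 0.00047
 surf x at y=0 (bar -8)/131: [np.float64(-5.4), np.float64(5.4)]
wrist 3612
 normal tool [ 0.997 -0.083  0.   ] normal world [-0.83  -0.551  0.083] lean about jaw deg -4.78 yaw off 0.02
 x,y,z tool ranges [[0.1, 31.6, -47.7], [4.2, 79.7, 0.5], [7.7, 119.2, 48.3]] rms 0.0002
 surf x at y=0 (bar -8)/131: [np.float64(-2.9), np.float64(8.1)]
```

The lean holds at about 4.7° (all three cameras agree). Still loose, I'll turn the tool +4.7° about the jaw axis, so the plate comes to true plumb before clamping.

Request:
{"op": "move_arm", "data": {"moves": [[0,0,0,0,0,1],[0,0,0,0,0,2],[0,0,0,0,0,3],[0,0,0,0,0,4],[0,0,0,0,0,4.7],[0,0,0,0,0,4.7],[0,0,0,0,0,4.7],[0,0,0,0,0,4.7],[0,0,0,0,0,4.7]]}}

```text
time_s: 10.58
tool_pos: [0.4952, 0.3038, 0.2945]
tool_rot: [-90.0, 4.7, -146.4]
force: [-0.3, 0.3, -1.6]
grip_width: 0.0277
```

```bash
python3 tilt.py 7
```

```text
[0.4952 0.3038 0.2945] [ -90.      4.7  -146.44] [-0.32  0.35 -1.61] [-0.079  0.06   0.015] 0.0277 10.5833
scene 39
side 293
 normal tool [ 0.995 -0.1    0.004] normal world [-0.831 -0.556  0.018] lean about jaw deg -5.74 yaw off 0.2
 x,y,z tool ranges [[-2.0, 33.3, -52.3], [4.6, 94.7, -23.0], [7.1, 115.7, 36.9]] rms 0.00045
 surf x at y=0 (bar -8)/131: [np.float64(-5.6), np.float64(7.6)]
wrist 3457
 normal tool [ 0.996 -0.095  0.   ] normal world [-0.833 -0.553  0.013] lean about jaw deg -5.43 yaw off 0.03
 x,y,z tool ranges [[0.7, 31.7, -47.8], [5.5, 83.1, 0.3], [9.4, 122.5, 48.0]] rms 0.00019
 surf x at y=0 (bar -8)/131: [np.float64(-2.9), np.float64(9.6)]
```

The lean is now about 0.8° from plumb. I'll clamp firmly.

Request:
{"op": "move_arm", "data": {"moves": [[0,0,0,0,0,0],[0,0,0,0,0,0],[0,0,0,0,0,0],[0,0,0,0,0,0],[0,0,0,0,0,0],[0,0,0,0,0,0]], "newtons": 50}}

```text
time_s: 11.23
tool_pos: [0.4951, 0.3038, 0.2945]
tool_rot: [-90.0, 4.7, -146.4]
force: [0.6, 0.2, -1.3]
grip_width: 0.0259
```

```bash
python3 tilt.py 8
python3 - <<'E'
from h import *
# target: bar over slot at z high; tool rot roll -90, pitch p, yaw -180
p,R=tool(); o=env.get_obs()
for pit in (o['tool_rot'][1],o['tool_rot'][1]+1):
  print(rel((.543,-.1547,.36),(-90,pit,-179.9)))
E
```

```text
[0.4951 0.3038 0.2945] [ -90.      4.7  -146.43] [ 0.57  0.15 -1.27] [-0.087  0.096 -0.027] 0.0259 11.2333
scene 39
side 310
 normal tool [ 0.996 -0.091  0.002] normal world [-0.832 -0.555  0.009] lean about jaw deg -5.22 yaw off 0.13
 x,y,z tool ranges [[-2.2, 32.9, -51.3], [3.5, 94.1, -22.8], [6.5, 116.3, 35.3]] rms 0.00053
 surf x at y=0 (bar -8)/131: [np.float64(-5.4), np.float64(6.5)]
wrist 3351
 normal tool [ 0.996 -0.093  0.   ] normal world [-0.833 -0.553  0.011] lean about jaw deg -5.33 yaw off 0.01
 x,y,z tool ranges [[0.6, 31.7, -47.8], [5.3, 82.5, 0.4], [9.1, 121.3, 48.2]] rms 0.00019
 surf x at y=0 (bar -8)/131: [np.float64(-2.9), np.float64(9.3)]
(array([207.6, -82.7, 408.6]), array([ 2.74, 33.36, -0.  ]))
(array([207.6, -82.7, 408.6]), array([ 3.03, 33.33,  0.97]))
```

Run:
```python
from h import *
d,r=rel((.543,-.1547,.325),(-90,5.2,-179.9)); print(d,r)
s=np.linspace(0,1,17)[1:]; s=s*s*(3-2*s)
print([[round(float(x)) for x in d*k]+[round(float(x),1) for x in r*k] for k in s])
```

```text
[210.4 -47.8 408.6] [ 2.88 33.35  0.48]
[[2, -1, 5, 0.0, 0.4, 0.0], [9, -2, 18, 0.1, 1.4, 0.0], [19, -4, 38, 0.3, 3.1, 0.0], [33, -7, 64, 0.4, 5.2, 0.1], [49, -11, 95, 0.7, 7.7, 0.1], [67, -15, 129, 0.9, 10.6, 0.2], [86, -19, 166, 1.2, 13.6, 0.2], [105, -24, 204, 1.4, 16.7, 0.2], [125, -28, 242, 1.7, 19.8, 0.3], [144, -33, 279, 2.0, 22.8, 0.3], [162, -37, 314, 2.2, 25.6, 0.4], [178, -40, 345, 2.4, 28.1, 0.4], [191, -43, 371, 2.6, 30.3, 0.4], [201, -46, 391, 2.8, 31.9, 0.5], [208, -47, 404, 2.8, 33.0, 0.5], [210, -48, 409, 2.9, 33.4, 0.5]]
```

Request:
{"op": "move_arm", "data": {"moves": [[2,-10,5,0,0.4,0],[9,-22,18,0.1,1.4,0],[19,-32,38,0.3,3.1,0],[33,-40,64,0.4,5.2,0.1],[49,-44,95,0.7,7.7,0.1],[67,-48,129,0.9,10.6,0.2],[86,-48,166,1.2,13.6,0.2],[105,-48,204,1.4,16.7,0.2],[124,-48,240,1.7,19.8,0.3],[142,-48,276,2,22.8,0.3],[160,-48,311,2.2,25.6,0.4],[176,-48,342,2.4,28.1,0.4],[190,-48,369,2.6,30.3,0.4],[201,-48,391,2.8,31.9,0.5],[208,-48,404,2.8,33,0.5],[210,-48,409,2.9,33.4,0.5],[210,-48,409,2.9,33.4,0.5],[210,-48,409,2.9,33.4,0.5]]}}

```text
time_s: 12.88
tool_pos: [0.544, -0.1526, 0.3253]
tool_rot: [-90.1, 5.2, -179.8]
force: [-0.1, 1.4, -1.5]
grip_width: 0.0262
```

```bash
python3 tilt.py 9
```

```text
[ 0.544  -0.1526  0.3253] [ -90.08    5.22 -179.78] [-0.05  1.36 -1.46] [ 0.091  0.124 -0.073] 0.0262 12.8833
scene 799
 normal tool [ 0.996 -0.09   0.001] normal world [-1.    -0.005 -0.001] lean about jaw deg -5.15 yaw off 0.06
 x,y,z tool ranges [[-1.7, 31.2, -43.1], [4.2, 88.3, 13.1], [7.9, 121.2, 52.1]] rms 0.00068
 surf x at y=0 (bar -8)/131: [np.float64(-4.3), np.float64(7.5)]
side 25
wrist 3304
 normal tool [ 0.996 -0.094  0.001] normal world [-1.    -0.005  0.003] lean about jaw deg -5.41 yaw off 0.07
 x,y,z tool ranges [[0.3, 31.5, -47.9], [5.1, 82.3, -0.4], [8.9, 120.7, 48.1]] rms 0.00019
 surf x at y=0 (bar -8)/131: [np.float64(-3.1), np.float64(9.3)]
```

View pics/scene9.png

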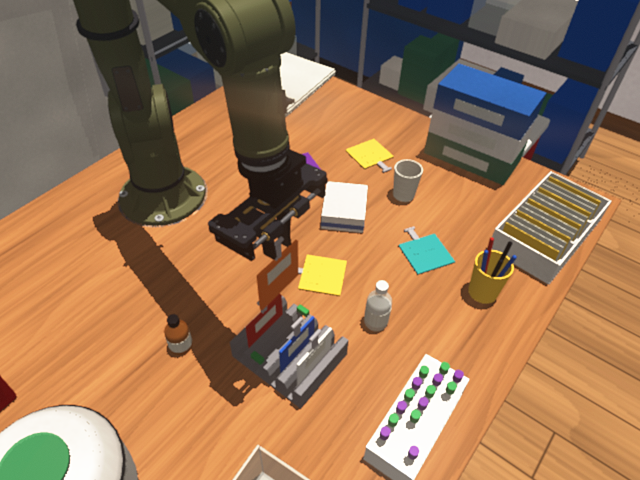

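View pics/wrist9.png

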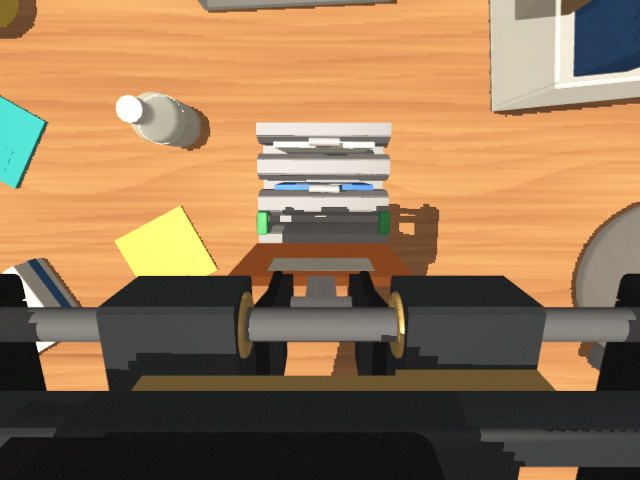

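The plate is plumb (0.2°) and its plane parallel to the slot. Next I'll compare plate and slot directly in this wrist picture.

```bash
cat > slot.py <<'E'
from h import *
i=camera_info('wrist'); p,d=read_camera('wrist'); t,R=tool(); print(t.round(4))
P=cloud(i,d); ok=d>0; h=cv2.cvtColor(p,cv2.COLOR_RGB2HSV).astype(int)
m=ok&(h[...,0]<16)&(h[...,1]>170)&(h[...,2]>60)&(np.abs(P[...,0]-t[0])<.03)&(np.abs(P[...,1]+.155)<.065)&(P[...,2]>t[2]-.13)
q=P[cv2.erode(m.astype(np.uint8),np.ones((3,3)))>0]; print('plate',len(q),'x vs z',np.polyfit(q[:,2]-t[2],q[:,0],1).round(4),'x med',np.median(q[:,0]).round(4),'y',np.percentile(q[:,1],[.5,99.5]).round(4),'zmin-tcp',(q[:,2].min()-t[2]).round(4))
rk=ok&(np.abs(P[...,0]-.57)<.11)&(np.abs(P[...,1]+.155)<.09)
top=rk&(P[...,2]>.053)&(P[...,2]<.0565)&(h[...,1]<60); q=P[top]; print('rack y',np.percentile(q[:,1],[.3,99.7]).round(4),'xmax',np.percentile(q[:,0],99.8).round(4))
for lo,hi in ((.59,.62),(.63,.66),(.545,.58)):
    s=q[(q[:,0]>lo)&(q[:,0]<hi)]
    if len(s)>20: print(lo,hi,np.percentile(s[:,0],[2,98]).round(4))
g=rk&(h[...,0]>50)&(h[...,0]<80)&(h[...,1]>100)&(P[...,2]>.066)
for s in (-1,1):
    q=P[g&((P[...,1]+.155)*s>0)]
    if len(q): print('tag',len(q),q.mean(0).round(4),np.percentile(q,[1,99],axis=0)[:,:2].round(4).tolist())
E
python3 slot.py
```

```text
[ 0.5439 -0.1529  0.3255]
plate 3331 x vs z [-0.008   0.5455] x med 0.5462 y [-0.2012 -0.1047] zmin-tcp -0.1228
rack y [-0.229  -0.0807] xmax 0.6535
0.59 0.62 [0.5964 0.6154]
0.63 0.66 [0.6384 0.6534]
0.545 0.58 [0.5543 0.5737]
tag 253 [ 0.5441 -0.223   0.0932] [[0.5301, -0.2321], [0.5584, -0.1706]]
tag 227 [ 0.5444 -0.0875  0.09  ] [[0.5317, -0.1396], [0.5674, -0.0737]]
```

Run:
```python
from h import *
o=env.get_obs(); e=o['tool_rot']; t=o['tool_pos']
for z in (.28,.23,.19,.175,.15,.14,.132): print(z,rel((.5433,-.1547,z),(-90,5.2,-179.9)))
```

```text
0.28 (array([ 4.7, 45.2,  1.8]), array([ 0.01,  0.13, -0.04]))
0.23 (array([ 9.3, 95. ,  1.8]), array([ 0.01,  0.13, -0.04]))
0.19 (array([ 12.9, 134.9,   1.8]), array([ 0.01,  0.13, -0.04]))
0.175 (array([ 14.3, 149.8,   1.8]), array([ 0.01,  0.13, -0.04]))
0.15 (array([ 16.6, 174.7,   1.8]), array([ 0.01,  0.13, -0.04]))
0.14 (array([ 17.5, 184.7,   1.8]), array([ 0.01,  0.13, -0.04]))
0.132 (array([ 18.2, 192.6,   1.8]), array([ 0.01,  0.13, -0.04]))
```

Request:
{"op": "move_arm", "data": {"moves": [[1.5,12,1.0,0,0,0],[3.4,30,1.8,0,0,0],[5.2,50,1.8,0,0,0],[7,70,1.8,0,0,0],[8.8,90,1.8,0,0,0],[10.6,110,1.8,0,0,0],[12,125,1.8,0,0,0],[13,135,1.8,0,0,0],[13.4,140,1.8,0,0,0],[13.4,140,1.8,0,0,0],[13.4,140,1.8,0,0,0]]}}

```text
time_s: 14.0
tool_pos: [0.5433, -0.1566, 0.185]
tool_rot: [-90.0, 5.3, -179.9]
force: [0.1, 0.7, -1.8]
grip_width: 0.0264
```

```bash
python3 tilt.py 10; python3 slot.py
python3 - <<'E'
from h import *
p=cv2.imread('pics/scene10.png'); cv2.imwrite('pics/scene10c.png',cv2.resize(p[220:420,200:400],None,fx=3,fy=3))
E
```

```text
[ 0.5433 -0.1566  0.185 ] [ -89.98    5.26 -179.94] [ 0.08  0.72 -1.83] [ 0.05   0.126 -0.016] 0.0264 14.0
scene 660
 normal tool [ 0.914 -0.36  -0.184] normal world [-0.944  0.183  0.275] lean about jaw deg -21.51 yaw off -11.37
 x,y,z tool ranges [[-1.8, 31.9, -42.9], [5.0, 92.3, 26.5], [51.5, 137.0, 51.9]] rms 0.01342
 surf x at y=0 (bar -8)/131: [np.float64(-26.7), np.float64(24.9)]
side 11
wrist 3574
 normal tool [ 0.996 -0.089  0.   ] normal world [-1.    -0.001 -0.003] lean about jaw deg -5.1 yaw off 0.0
 x,y,z tool ranges [[-0.3, 30.7, -47.0], [4.3, 81.4, 0.2], [8.0, 119.7, 48.5]] rms 0.00025
 surf x at y=0 (bar -8)/131: [np.float64(-3.4), np.float64(8.2)]
[ 0.5436 -0.1569  0.1857]
plate 3369 x vs z [-0.0099  0.5453] x med 0.5462 y [-0.2055 -0.1093] zmin-tcp -0.1233
rack y [-0.2292 -0.0805] xmax 0.6542
0.59 0.62 [0.5965 0.6156]
0.63 0.66 [0.6386 0.6541]
0.545 0.58 [0.5546 0.5736]
tag 508 [ 0.5447 -0.2231  0.0723] [[0.5318, -0.2353], [0.5561, -0.2176]]
tag 507 [ 0.5441 -0.0866  0.071 ] [[0.5316, -0.092], [0.556, -0.0791]]
```

View pics/scene10c.png

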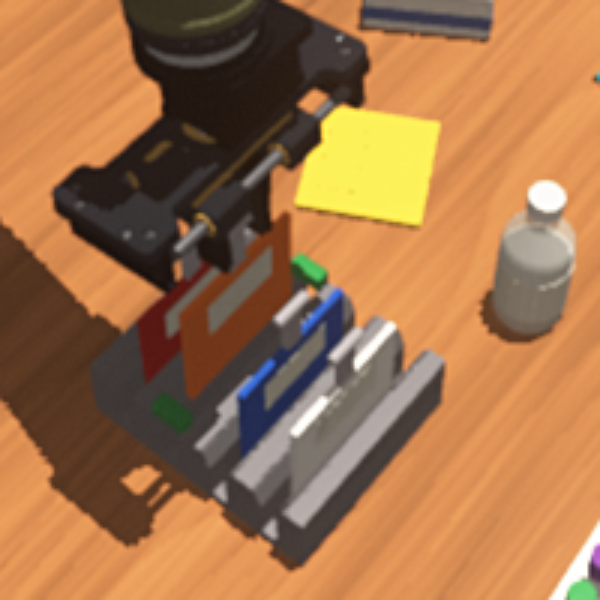

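View pics/wrist10.png

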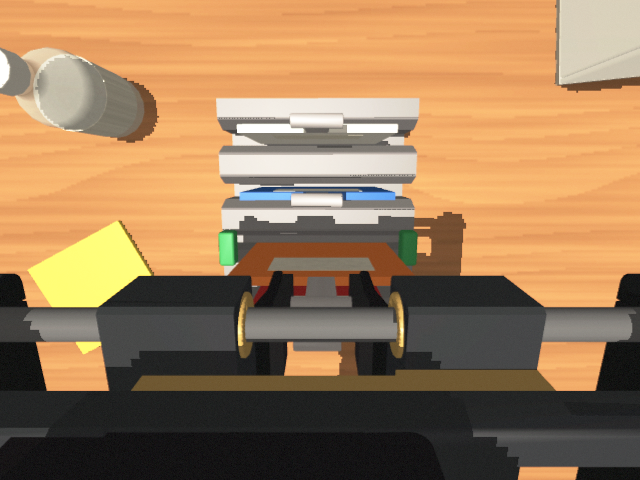

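The lower edge is over the slot mouth, between the tags at (228,247) and (408,247), within about 1 mm in x and 2.5 mm along the slot. I'll correct that and go on down to about 8 mm above the floor.

Request:
{"op": "move_arm", "data": {"moves": [[0.7,0,-1,0,0,0],[0.7,0,-2,0,0,0],[1.6,10,-2,0,0,0],[2.5,20,-2,0,0,0],[3.4,28,-2,0,0,0],[4,35,-2,0,0,0],[4.5,41,-2,0,0,0],[4.8,45,-2,0,0,0],[4.8,45,-2,0,0,0],[4.8,45,-2,0,0,0]]}}

```text
time_s: 15.03
tool_pos: [0.5423, -0.1546, 0.1391]
tool_rot: [-90.0, 5.2, -180.0]
force: [-0.8, 0.6, -0.6]
grip_width: 0.0257
```

```bash
python3 slot.py
python3 - <<'E'
from h import *
o=env.get_obs(); print(o['force'],o['wrist_torque'],o['tool_rot'])
E
```

```text
[ 0.5426 -0.1547  0.1395]
plate 3239 x vs z [-0.005   0.5437] x med 0.5442 y [-0.2033 -0.1069] zmin-tcp -0.1218
rack y [-0.2293 -0.0805] xmax 0.6543
0.59 0.62 [0.5968 0.6155]
0.63 0.66 [0.6386 0.6538]
0.545 0.58 [0.5552 0.5737]
tag 671 [ 0.5455 -0.2232  0.0694] [[0.5346, -0.2294], [0.5563, -0.2177]]
tag 656 [ 0.5455 -0.0867  0.0696] [[0.5346, -0.092], [0.5562, -0.0807]]
[ 0.54432944  0.0171387  -1.78272827] [ 0.03692504  0.18854402 -0.07030838] [ -89.98794485    5.24199967 -179.95345684]
```

Request:
{"op": "move_arm", "data": {"moves": [[-1.2,0,0,0,0,0],[-1.1,1.5,0,0,0,0],[-0.9,3,0,0,0,0],[-0.8,4.5,0,0,0,0],[-0.8,4.5,0,0,0,0],[-0.8,4.5,0,0,0,0]]}}

```text
time_s: 15.58
tool_pos: [0.5437, -0.1548, 0.1351]
tool_rot: [-90.0, 5.2, -180.0]
force: [0.2, -0.9, -0.5]
grip_width: 0.0262
```

Request:
{"op": "move_arm", "data": {"moves": [[0,0.5,0,0,0,0],[0.1,1,0,0,0,0],[0.1,1,0,0,0,0],[0.1,1,0,0,0,0]]}}

```text
time_s: 15.92
tool_pos: [0.5444, -0.1549, 0.135]
tool_rot: [-89.9, 5.3, -180.0]
force: [0.2, -0.5, 4.5]
grip_width: 0.026
```

Request:
{"op": "move_arm", "data": {"moves": [[0,0.5,0,0,0,0],[0.1,1,0,0,0,0],[0.1,1,0,0,0,0],[0.1,1,0,0,0,0]]}}

```text
time_s: 16.25
tool_pos: [0.5453, -0.1549, 0.1349]
tool_rot: [-89.9, 5.5, -179.9]
force: [0.0, 0.2, 8.7]
grip_width: 0.0257
```

Contact: the upward force grew from about 0 to 4.5 and then 8.7 N while z held at 0.135, 2.5 mm above my prediction. I'll compare its height with the filed neighbours.

```bash
python3 tilt.py 11; python3 slot.py
python3 - <<'E'
from h import *
i=camera_info('wrist'); p,d=read_camera('wrist'); P=cloud(i,d); h=cv2.cvtColor(p,cv2.COLOR_RGB2HSV).astype(int); ok=d>0
for n,m in {'orange':(h[...,0]<16)&(h[...,1]>170)&(np.abs(P[...,0]-.545)<.012),'blue':(h[...,0]>100)&(h[...,0]<125)&(h[...,1]>120)&(np.abs(P[...,0]-.585)<.012)}.items():
    q=P[m&ok&(np.abs(P[...,1]+.155)<.07)&(P[...,2]<.125)&(P[...,2]>.03)]; print(n,len(q),np.percentile(q[:,2],[90,97,99,99.8]).round(4))
i=camera_info('scene'); p,d=read_camera('scene'); P=cloud(i,d); h=cv2.cvtColor(p,cv2.COLOR_RGB2HSV).astype(int); ok=d>0
for n,m in {'orange':(h[...,0]<16)&(h[...,1]>170)&(np.abs(P[...,0]-.545)<.012),'blue':(h[...,0]>100)&(h[...,0]<125)&(h[...,1]>120)&(np.abs(P[...,0]-.585)<.015),'red':((h[...,0]<5)|(h[...,0]>172))&(h[...,1]>120)&(np.abs(P[...,0]-.503)<.012)}.items():
    q=P[m&ok&(np.abs(P[...,1]+.155)<.07)&(P[...,2]<.125)&(P[...,2]>.03)]; print('sc',n,len(q),np.percentile(q[:,2],[90,97,99,99.8]).round(4) if len(q) else 0)
cv2.imwrite('pics/scene11c.png',cv2.resize(p[220:420,200:400,::-1],None,fx=3,fy=3))
E
```

```text
[ 0.5453 -0.1549  0.1349] [ -89.92    5.45 -179.94] [0.04 0.15 8.7 ] [ 0.099 -0.03  -0.051] 0.0257 16.25
scene 295
 normal tool [ 0.765 -0.635 -0.108] normal world [-0.822  0.109  0.559] lean about jaw deg -39.71 yaw off -8.07
 x,y,z tool ranges [[-1.3, 30.6, -42.0], [5.1, 65.3, 40.2], [49.4, 94.0, 52.4]] rms 0.01633
 surf x at y=0 (bar -8)/131: [np.float64(-46.1), np.float64(62.7)]
side 1
wrist 3330
 normal tool [ 0.948  0.319 -0.007] normal world [-0.913  0.006 -0.408] lean about jaw deg 18.63 yaw off -0.43
 x,y,z tool ranges [[1.2, 26.9, -47.2], [7.0, 48.9, 0.7], [47.6, 106.5, 47.7]] rms 0.0146
 surf x at y=0 (bar -8)/131: [np.float64(35.2), np.float64(-8.9)]
[ 0.5452 -0.1549  0.1349]
plate 2548 x vs z [0.0053 0.5465] x med 0.5461 y [-0.2034 -0.1072] zmin-tcp -0.1082
rack y [-0.2292 -0.0805] xmax 0.654
0.59 0.62 [0.597  0.6156]
0.63 0.66 [0.6387 0.6539]
0.545 0.58 [0.5553 0.5737]
tag 564 [ 0.5479 -0.2231  0.0697] [[0.539, -0.2294], [0.5566, -0.2177]]
tag 538 [ 0.5477 -0.0866  0.0705] [[0.5389, -0.092], [0.5562, -0.077]]
orange 3148 [0.103  0.1037 0.104  0.1045]
blue 1604 [0.1036 0.1041 0.1044 0.1047]
sc orange 459 [0.1026 0.1038 0.1047 0.1054]
sc blue 441 [0.1033 0.1054 0.1061 0.1067]
sc red 242 [0.0877 0.0975 0.102  0.1028]
```

View pics/scene11c.png

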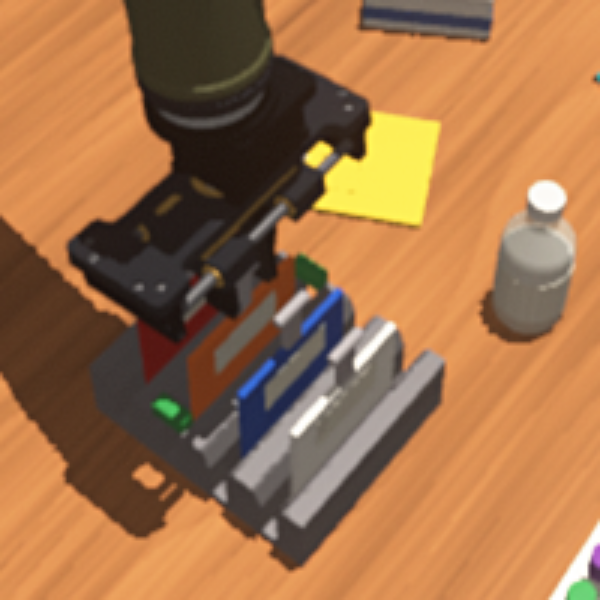

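View pics/wrist11.png

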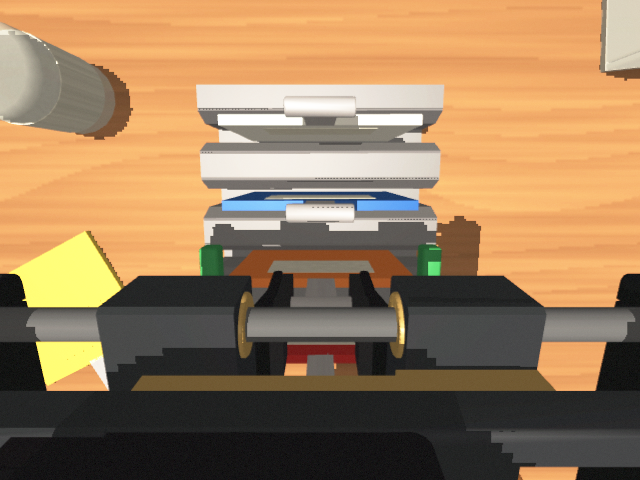

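The orange panel's top edge reads 0.104, the same as the blue divider's, so it is resting on the floor. I'll ease off the push and then open.

Request:
{"op": "move_arm", "data": {"moves": [[0,-0.5,0,0,0,0],[-0.1,-1,0,0,0,0],[-0.1,-1.2,0,0,0,0],[-0.1,-1.2,0,0,0,0]]}}

```text
time_s: 16.88
tool_pos: [0.5442, -0.1549, 0.135]
tool_rot: [-90.0, 5.3, -180.0]
force: [-0.3, -1.1, 6.0]
grip_width: 0.0258
```

Request:
{"op": "move_arm", "data": {"moves": [[0,0,0,0,0,0],[0,0,0,0,0,0],[0,0,0,0,0,0],[0,0,0,0,0,0]], "newtons": 5}}

```text
time_s: 17.22
tool_pos: [0.5441, -0.1549, 0.1348]
tool_rot: [-90.0, 5.3, -179.9]
force: [0.1, -0.8, 5.2]
grip_width: 0.0277
```

Request:
{"op": "move_arm", "data": {"moves": [[0,0,0,0,0,0],[0,0,0,0,0,0],[0,0,0,0,0,0],[0,0,0,0,0,0],[0,0,0,0,0,0],[0,0,0,0,0,0]], "claw": 48}}

```text
time_s: 17.72
tool_pos: [0.5432, -0.1546, 0.1338]
tool_rot: [-90.0, 5.2, -180.0]
force: [-0.1, 0.1, -0.8]
grip_width: 0.0471
```

```bash
python3 tilt.py 12|head -1; python3 slot.py|head -2
```

```text
[ 0.5432 -0.1546  0.1338] [ -90.01    5.18 -179.96] [-0.14  0.13 -0.76] [0.023 0.151 0.004] 0.0471 17.7167
[ 0.5434 -0.1547  0.134 ]
plate 3439 x vs z [-0.0202  0.5434] x med 0.545 y [-0.2039 -0.1068] zmin-tcp -0.1101
```

View pics/wrist12.png

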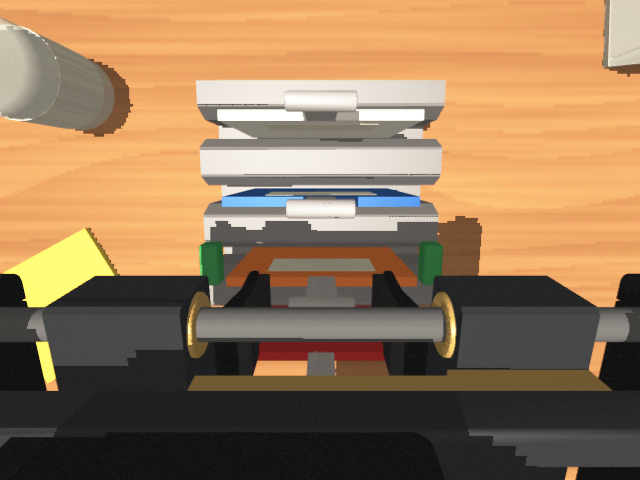

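Released; the bar is free between the fingers. Now I'll withdraw straight up.

Request:
{"op": "move_arm", "data": {"moves": [[-0.9,-10,0,0,0,0],[-1.8,-20,0,0,0,0],[-3.2,-35,0,0,0,0],[-5,-55,0,0,0,0],[-7.3,-80,0,0,0,0],[-10,-110,0,0,0,0],[-12.7,-140,0,0,0,0],[-15.5,-170,0,0,0,0],[-17,-190,0,0,0,0],[-17,-190,0,0,0,0],[-17,-190,0,0,0,0],[-17,-190,0,0,0,0]]}}

```text
time_s: 18.92
tool_pos: [0.5428, -0.1546, 0.3247]
tool_rot: [-90.0, 5.2, -180.0]
force: [0.2, -0.0, 0.5]
grip_width: 0.048
```

Run:
```python
from h import *
for c in ['scene','side','wrist']:
    p,d=read_camera(c); save(p,c+'13')
    if c=='scene':
        z=np.load('/tmp/scene0.npz'); a=cv2.absdiff(p,z['p']).max(-1); cv2.imwrite('pics/diff13.png',a)
        cv2.imwrite('pics/scene13c.png',cv2.resize(p[230:410,220:400,::-1],None,fx=3,fy=3))
    if c=='wrist':
        i=camera_info(c);P=cloud(i,d);h=cv2.cvtColor(p,cv2.COLOR_RGB2HSV).astype(int);ok=d>0
        for n,m in {'orange':(h[...,0]<16)&(h[...,1]>170)&(np.abs(P[...,0]-.545)<.012),'blue':(h[...,0]>100)&(h[...,0]<125)&(h[...,1]>120)&(np.abs(P[...,0]-.585)<.012)}.items():
            q=P[m&ok&(np.abs(P[...,1]+.155)<.07)&(P[...,2]<.125)&(P[...,2]>.06)]; print(n,len(q),np.percentile(q[:,2],[90,97,99,99.8]).round(4),np.polyfit(q[:,2]-.1,q[:,0],1).round(3))
print(env.get_obs()['time_s'],env.get_obs()['tool_pos'])
```

```text
orange 613 [0.1036 0.1042 0.1048 0.1053] [-0.057  0.544]
blue 335 [0.1039 0.1042 0.1044 0.1045] [-0.173  0.585]
19.0667 [ 0.54248602 -0.15455054  0.32352182]
```

View pics/scene13c.png

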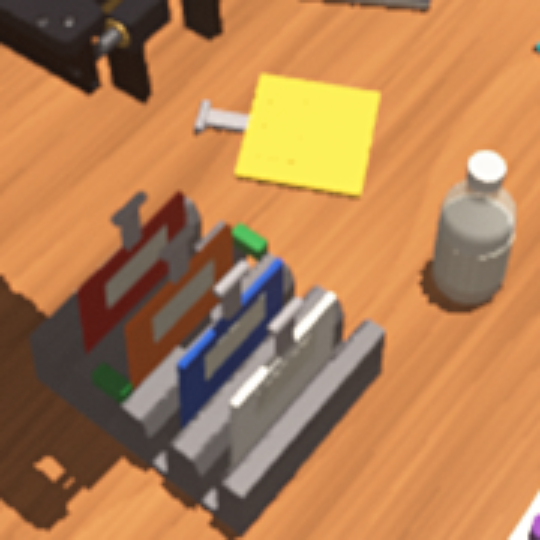

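View pics/side13.png

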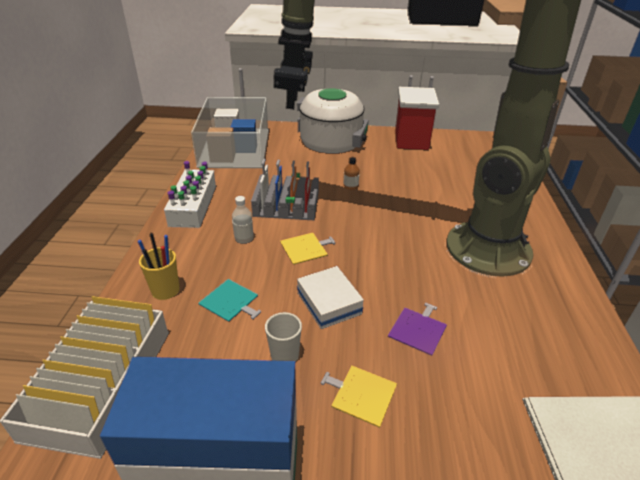

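View pics/diff13.png

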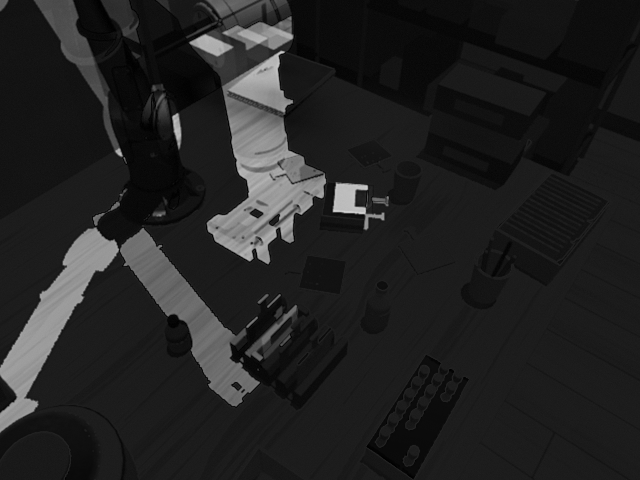

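The orange divider stands between the green tags, with its top edge level with the blue one. The difference image shows changes only at the arm, its shadow, the carton top and the filled slot. I'll hand it in.

```bash
python3 -c "
from h import *
print(job.sign_off())"
```

```text
the job is handed in; nothing more can be done
None
```

The orange divider is now standing upright, grip uppermost, in the empty slot between the green tags, and the job was handed in at about 19 s of the 61 s allowed.

- **Pick-up and swing:** I pinched the bar by its ends at 40 N and lifted it clear. Loosened to 8 N and then 6 N, it swung down but stopped about 4.7° short of plumb. I turned the tool 4.7° while the grip was still loose, which brought it to under 1°, then clamped at 50 N.
- **Placing:** I lowered it in steps, re-centring against the slot on the way. It touched the floor with under 10 N of push, then I eased off and opened.
- **Last checks:** Its panel's top edge reads 104 mm above the table, the same as the blue divider's, so it rests on the slot floor. After release it leans slightly in its 12 mm slot, about 3° by a rough fit. Comparing pictures from before and after shows the other dividers, the bottles, the cup and the carton unmoved, and the robot is clear of everything.
- **One disagreement:** Floor contact came about 2.5 mm higher than I had predicted. The height comparison with the blue divider settled that it was the floor.

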